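# Fetch the beaker from behind and put the flask in its place

## Robot

A 6-joint arm with a two-finger parallel gripper is mounted at the origin on a cart in front of the work surface, level with it; the furniture and walls round the work are solid. World frame = base frame: x ahead of the robot, y to its left, z up, the work surface at z = 0. Lengths are in m, angles in rad, forces in N, time in s.
With the tool pointing down it reaches from about 0.35 to 0.8 m from the base axis. Payload 7.3 kg.
Tool frame: the origin (TCP) lies at the very end of the fingers, on their centre line; the grasp point (between the pads) lies 19 mm behind it (grip_point_offset is the distance from the TCP to the grasp point, in m); z points along the fingers, y is the line along which they close (so a half turn about z gives the same grasp; the last joint's range is limited). The gripper opens to 85 mm and grips with 20 to 120 N. Pads are 22 mm wide; open, the fingers measure 114 mm over their backs; the gripper's body (76 mm by 85 mm) begins 54 mm behind the grasp point. The pads swing forward as they close: fully open they stand 13 mm farther back than shut.
Start: joints at [1.156, 0.342, 1.524, -0, 1.275, -0.146], TCP at [0.139, 0.506, 0.231] pointing down, gripper open.
Joint ranges: [-2.53, 2.53], [-0.77, 2.02], [0.04, 2.7], [-1, 4.14], [0.28, 2.66], [-3.11, 3.11]. Speed limits (rad/s): [2.57, 2.57, 3.14, 3.14, 3.14, 3.14].

## Interface

Orientations are given as a 3x3 rotation matrix whose columns are the frame's x, y, z axes.
In Python, from plant import * gives the robot as it stands.
- The arm moves only by the shell command python3 -m inch 'ROWS' [OPENING]. ROWS is JSON, a list of rows, each an object with "linear": the shift along the world's x, y, z in units of 80 mm (1.0 is 80 mm), a list of three; "rot": the turn, a rotation vector about the world's x, y, z in units of pi/2 rad (1.0 is pi/2 rad), a list of three. In form: [{"linear": [x, y, z], "rot": [ax, ay, az]}, ...]. A call has 1 to 12 rows; each row is the pose to reach, as a shift and turn from the pose commanded when the call began; what a row does not reach only later rows make up. A row lasts 1/12 s, in which the tool goes at most 41.7 mm and 7.16 degrees, less where a joint would pass 70% of its speed; a pose out of reach is approached as far as the arm can. A call with a number of a shift or a turn outside -1 to 1 is refused whole. A call with a gripper value outside its range is refused whole. OPENING is the opening in per cent of the stroke, from 0 (shut) to 100 (fully open), set as the call begins (- or left out, the last holds). The fingers move at their own pace and stop on an object; the grip force is fixed at half the most. Time passes only in rows, so rows that repeat a pose let the fingers close. It gives the time, the measured TCP pose, the force, the opening and the grip force at its end, in the units of the state.
- state(): the state, without advancing time (a new reading comes with each control period).
- camera(name): name is "scene" or "top" or "wrist"; returns the picture (400x640x3 uint8, blue, green, red); there is no depth.
- calibration(name): a dict with "fx", "fy", "cx", "cy" (pixels), "k1" (the pictures are not rectified: a ray, as slopes to the right and down, at radius r is drawn at 1 + k1 r^2 times it, then the intrinsics apply), "extrinsics" (4x4, takes a point from camera to world coordinates). Camera axes: x right, y down, z forward; pixel columns grow to the right and rows downward; lengths in m; the calibration is good to about 2 mm. A picture is of the moment at which its call begins: read the wrist's pose just before it. calibration takes no time and is no camera call; for the wrist camera it gives the pose at the moment of the call.
- sign_off(): hands the job in; it is judged then, once.
The state is a dict: "time_s": time; "qpos": joint angles; "qd": joint speeds; "joint_torque": joint torques, N m; "ee_pos": TCP position; "ee_rot": TCP orientation; "contact_force": force on the tool from outside, world axes, zero at the start; "torque": the same for the moment, N m; "grip_width": finger opening in m; "grasp_force": force on a finger pad.
Only numpy, scipy, OpenCV 4.12 (cv2) and the standard library are available. Lean on these libraries where they do the work, as an engineer would, in place of code of your own. Each camera call takes 0.05 s, during which the arm holds its last target. There are 200 camera calls.

## Task

The beaker at the back of the dark storage tray is wanted on the balance: first clear both the white cup and the blue can that stand in front of it onto the green mat, then stand the beaker in the middle of the balance pan, stand the conical flask in the beaker's empty place at the back of the tray, and only then put the cup and the can back exactly where each of them stood. Keep all four upright all the time, and do not shift the red stopper, the black lid or the timer.

Things in the scene. Friction and masses are not known exactly. Their poses are not given: they have to be found in the camera images.
- beaker_c (a point): clear glass beaker, body 56 mm across, rim 61 mm from 73 mm up (65 over the spout), 81 mm high, open top, 0.11 kg; the point is on its axis to 2 mm, half-way up (40.5 mm above its foot); z is up. At the start it stands on the back place of the tray. Grip it from above about 65 mm up, under the rim: lower, a gripper's body may press on the rim
- cup_c (a point): white measuring cup, 64 mm across the rim, 52 mm across the foot, 54 mm high, 0.05 kg; the point is its centre, 27 mm above its foot; z is up. Grip round it, about 30 mm up. Stands on one of the two front places of the tray (either one)
- can_c (a point): slim blue aerosol can with a clear cap, upright, 46 mm across, 161 mm high, about 0.16 kg; the point is its centre, 80.5 mm above its foot; z is up. Grip it 85 to 100 mm up: above 115 mm the cap gives no hold, and lower down a gripper's body may press on its shoulder. Stands on the other front place of the tray
- flask_c (a point): conical flask with an orange-brown filling, foot 66 mm across, 100 mm high, 0.09 kg; to the fingers it is a smooth cone, about 42 mm across 70 mm up and 31 mm at the top, so grip it in the upper part (75 to 90 mm up); the point is its centre, 50 mm above its foot; z is up. Stands on the bench in front of the tray, on the robot's side
- back_place (a point): centre of the tray's back place on the tray floor (4 mm up), in a yellow ring 72 mm across. x points to the back guard plate (60 mm high, face 44.5 mm behind this point), y left. Tray: dark metal, fixed, 175 (x) by 240 mm (y), lip 10 mm high. The two front rings are staggered by half a spacing: centres at x = -62, y = +45 and -45 mm from here in these axes
- pan (a point): centre of the top face of the balance's round steel pan, 100 mm across, 46 mm above the bench; the pan does not give. The balance is white, 150 by 150 mm and fixed, with the display on the robot's side; it is left or right of the tray, in the place the mat does not have. x and y axes run along its sides, x away from the robot
- mat: green plastic mat, fixed, 130 mm (its x) by 210 mm (its y), 4 mm thick; the point is the centre of its underside. Left or right of the tray. Room for cup and can side by side along its y
- red_stopper_c (a point): red rubber stopper, 29 mm across, 28 mm high, stands in the back left corner of the tray; the point is its centre. Leave alone
- lid_c (a point): black jar lid, 50 mm across, 14 mm high, lies in the back right corner of the tray; the point is its centre. Leave alone
- lab_timer_c (a point): white timer with coloured buttons, 56 by 62 mm, 16 mm high, lies on the bench behind to the left of the tray; the point is its centre. Leave alone
Not all that is in view belongs to the job. What is shaped like the part that bears can_c but purple or yellow is not meant.

How it is judged:
By the outcome, as a careful person would: the job done as asked, in the order asked, and still so for the second after the job is handed in, with the robot touching nothing.
It also fails if it takes over 131 s, if anything falls off the work surface, if the arm or the gripper's body presses on something with over 40 N, if the wrist force passes 120 N, or if a joint passes its speed limit or range.

## Working session

There is one attempt and no reset: what is moved stays moved. The work goes in short steps, Python scripts to look and compute and a shell command to move; the robot and the scene stay as the last step left them, time stands still between calls to the robot, and variables do not carry over. Pictures are saved under pics/ and viewed, at most 14 in all, crops included, and the job is handed in when it is done.

```bash
ls; mkdir -p pics
python3 - <<'E'
from plant import *
import cv2,numpy as np
for n in("scene","top"):
    cv2.imwrite(f"pics/{n}0.png",camera(n)); c=calibration(n); print(n,c)
s=state();print(s["time_s"],s["ee_pos"],s["ee_rot"],s["grip_width"])
print(calibration("wrist"))
E
```

```text
pics
scene {'fx': 374.2509820798662, 'fy': 374.2509820798662, 'cx': 322.12264020800404, 'cy': 196.83089527237968, 'k1': 0.0014171252790264072, 'extrinsics': array([[ 0.53725804, -0.63857264,  0.55097984,  0.04771548],
       [-0.84327792, -0.41860652,  0.33712155, -0.30305334],
       [ 0.01536715, -0.64575039, -0.76339392,  0.86884176],
       [ 0.        ,  0.        ,  0.        ,  1.        ]])}
top {'fx': 423.64864720954995, 'fy': 423.64864720954995, 'cx': 317.46556893281155, 'cy': 198.9661621864642, 'k1': -0.004472526673332389, 'extrinsics': array([[-8.73462284e-03, -9.90621850e-01,  1.36352689e-01,
         4.44650388e-01],
       [-9.99960791e-01,  8.85171654e-03,  2.52458904e-04,
         6.40954290e-02],
       [-1.45704666e-03, -1.36345138e-01, -9.90660325e-01,
         1.23376546e+00],
       [ 0.00000000e+00,  0.00000000e+00,  0.00000000e+00,
         1.00000000e+00]])}
0.1 [0.13924639 0.50583682 0.23070587] [[-9.64103956e-01  2.65524531e-01 -5.33728559e-04]
 [ 2.65525002e-01  9.64103183e-01 -1.23530088e-03]
 [ 1.86566715e-04 -1.33267675e-03 -9.99999095e-01]] 0.08532876751345406
{'fx': 344.82238762450015, 'fy': 344.82238762450015, 'cx': 317.2224466654343, 'cy': 205.29767248163373, 'k1': -0.0035104728405256237, 'extrinsics': array([[ 0.26666958,  0.91417736,  0.30523283,  0.06089578],
       [ 0.96378345, -0.25196704, -0.08737317,  0.52733233],
       [-0.00296596,  0.31747812, -0.94826096,  0.37487927],
       [ 0.        ,  0.        ,  0.        ,  1.        ]])}
```

View pics/scene0.png

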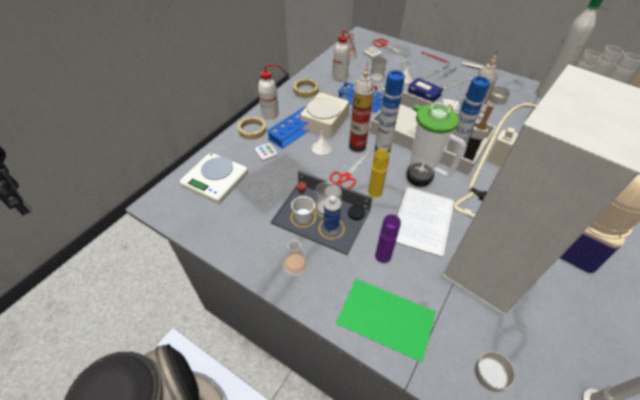

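View pics/top0.png

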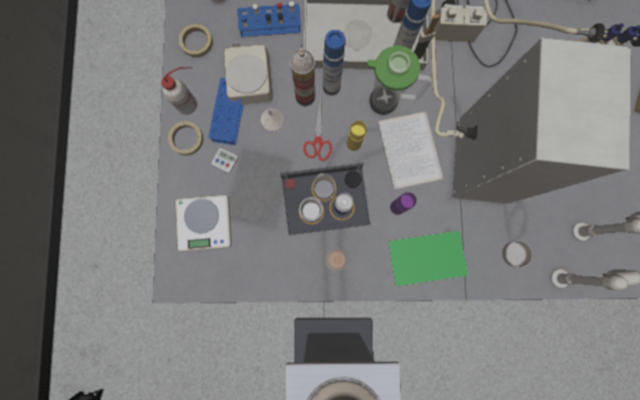

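Top view: beaker (324,187) at the tray back, cup (311,210) front left, can candidates: (343,204) blue with clear cap in the tray, (402,204) purple, (356,135) yellow. The blue one on the front right ring is the one meant. Flask (336,260), mat (428,258), balance pan (201,216). I'll confirm in a crop.

```bash
cat > h.py <<'E'
import numpy as np,cv2
from plant import *
def ray(c,u,v):
    x,y=(u-c["cx"])/c["fx"],(v-c["cy"])/c["fy"]; a,b=x,y
    for _ in range(5):
        r=a*a+b*b; a,b=x/(1+c["k1"]*r),y/(1+c["k1"]*r)
    E=c["extrinsics"]; return E[:3,3],E[:3,:3]@[a,b,1]
def at(c,u,v,z):
    o,d=ray(c,u,v); return (o+d*(z-o[2])/d[2])[:2].round(4)
def px(c,p):
    E=c["extrinsics"]; q=E[:3,:3].T@(np.array(p)-E[:3,3]); a=q[:2]/q[2]; a=a*(1+c["k1"]*(a@a))
    return (a*[c["fx"],c["fy"]]+[c["cx"],c["cy"]]).round(1)
E
python3 - <<'E'
from h import *
a=cv2.imread("pics/top0.png");s=cv2.imread("pics/scene0.png")
A=cv2.resize(a[155:295,270:475],None,fx=3.9,fy=3.9,interpolation=2)
cv2.imwrite("pics/c1.png",A)
B=cv2.resize(s[170:290,260:410],None,fx=5,fy=5,interpolation=2);cv2.imwrite("pics/c2.png",B)
E
```

```text
(no output)
```

View pics/c1.png

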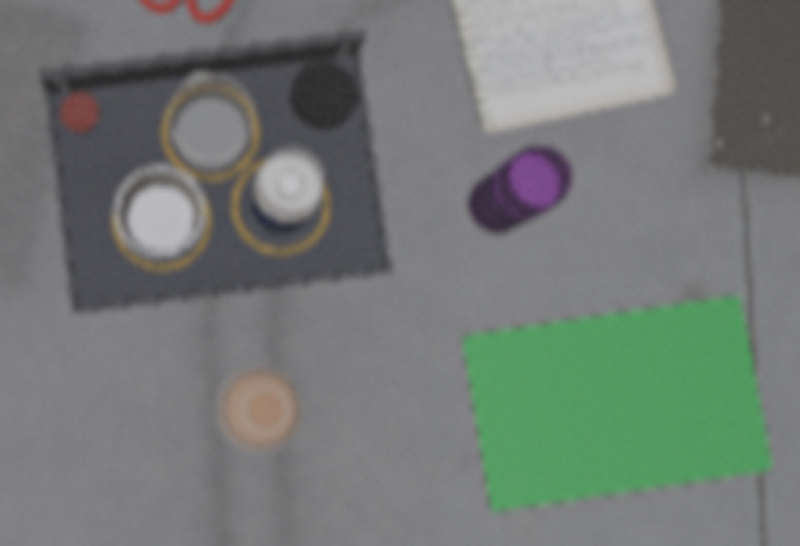

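View pics/c2.png

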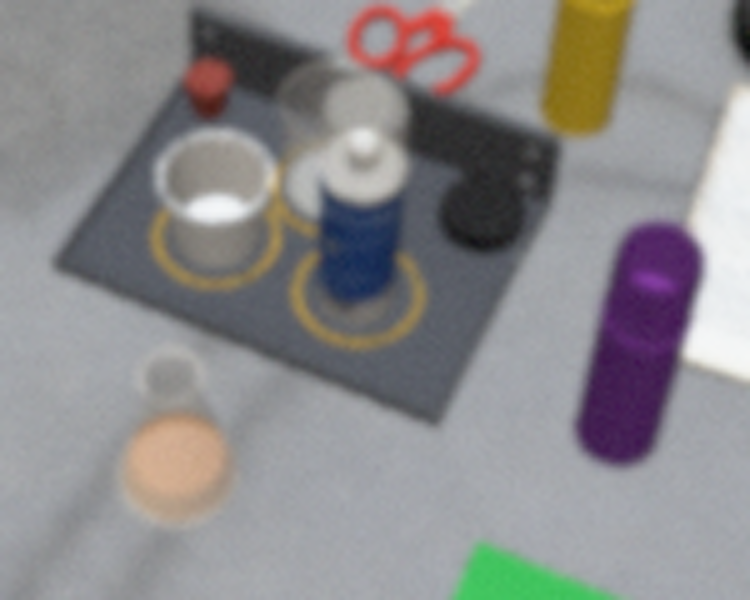

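The crop confirms the can: blue body with a clear cap on the right front ring, crop (290,185). The cup is at (161,212), the beaker at (211,130) and the flask at (258,408).

Run:
```python
from h import *
c=calibration("top");s=calibration("scene")
f=lambda u,v,z:at(c,270+(u+.5)/3.9-.5,155+(v+.5)/3.9-.5,z)
g=lambda u,v,z:at(s,260+(u+.5)/5-.5,170+(v+.5)/5-.5,z)
rb,rl,rr=f(211,130,.004),f(161,219,.004),f(281,205,.004)
print("rings",rb,rl,rr, "scene",g(216,235,.004),g(358,294,.004))
d=rl-rr;yaw=np.arctan2(-d[0],d[1]);print("yaw rings",np.degrees(yaw),np.linalg.norm(d))
for n,p,q in(("trayfront",(388,270),(75,308)),("trayL",(75,308),(45,75))):
  a,b=f(*p,.01),f(*q,.01);e=b-a;print(n,a,b,np.linalg.norm(e),np.degrees(np.arctan2(-e[0],e[1])))
print("cup rim",f(161,212,.058),g(216,176,.058))
print("can top",f(290,185,.160),g(362,165,.15), "beaker",f(211,132,.0045),f(211,125,.085))
print("flask",f(258,408,.0),f(264,407,.1),g(172,374,.1))
m=[f(*p,.004) for p in((464,338),(738,297),(770,468),(493,510))];print("mat",m,np.mean(m,0));e=m[0]-m[1];print(np.degrees(np.arctan2(-e[0],e[1])),np.linalg.norm(e))
print("purple",f(537,180,.16),f(497,205,0))
a=cv2.imread("pics/top0.png");s0=cv2.imread("pics/scene0.png")
cv2.imwrite("pics/c3.png",np.vstack([cv2.resize(a[185:260,165:240],(400,400),interpolation=2)]))
cv2.imwrite("pics/c3.png",np.hstack([cv2.resize(a[185:260,165:240],(400,400),interpolation=2),cv2.resize(s0[145:205,175:255],(400,300),interpolation=2) if 0 else cv2.resize(s0[145:220,175:250],(400,400),interpolation=2)]))
```

```text
rings [0.6464 0.0457] [0.5793 0.0838] [ 0.589  -0.0061] scene [0.578  0.0854] [ 0.5874 -0.0054]
yaw rings 6.158256565095638 0.0904217894094117
trayfront [ 0.5391 -0.0843] [0.513  0.1478] 0.23356288232508177 6.4160442702181335
trayL [0.513  0.1478] [0.6886 0.1705] 0.17706114762985128 -82.63416217812492
cup rim [0.5784 0.0829] [0.5789 0.0844]
can top [ 0.5838 -0.0033] [ 0.5642 -0.0162] beaker [0.6448 0.0457] [0.6367 0.0469]
flask [0.4386 0.0131] [0.4397 0.0132] [0.4377 0.0123]
mat [array([ 0.4886, -0.1401]), array([ 0.5171, -0.3448]), array([ 0.3916, -0.3616]), array([ 0.3632, -0.1574])] [ 0.440125 -0.250975]
7.926231548026032 0.20667447834698893
purple [ 0.5857 -0.1653] [ 0.588  -0.1687]
```

View pics/c3.png

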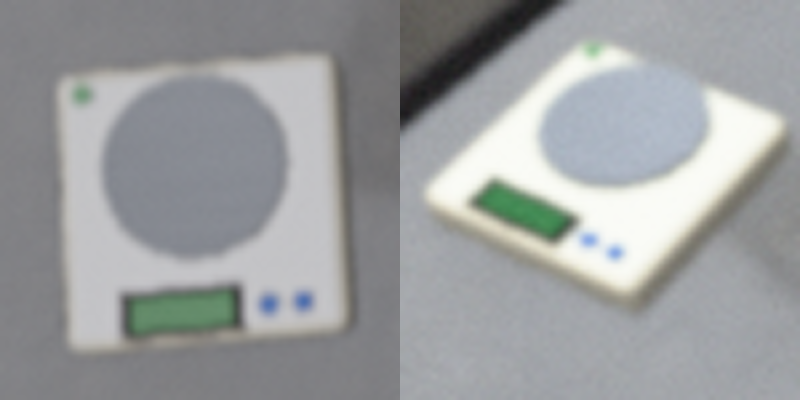

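```bash
R='[{"linear":[0.45,-0.5,0],"rot":[0,0,0.02]},{"linear":[0.9,-1,0],"rot":[0,0,0.04]},{"linear":[0.9,-1,0],"rot":[0,0,0.04]}]'; true
python3 -m inch '[{"linear":[0.3,-0.33,0],"rot":[0,0,0.02]},{"linear":[0.6,-0.66,0],"rot":[0,0,0.03]},{"linear":[0.9,-1,0],"rot":[0,0,0.04]}]' 100
python3 -m inch '[{"linear":[0.3,-0.33,0],"rot":[0,0,0.02]},{"linear":[0.6,-0.66,0],"rot":[0,0,0.03]},{"linear":[0.9,-1,0],"rot":[0,0,0.04]}]'
python3 -m inch '[{"linear":[0.3,-0.33,0],"rot":[0,0,0.02]},{"linear":[0.6,-0.66,0],"rot":[0,0,0.03]},{"linear":[0.9,-1,0],"rot":[0,0,0.04]}]'
python3 -m inch '[{"linear":[0.3,-0.33,0],"rot":[0,0,0.02]},{"linear":[0.6,-0.66,0],"rot":[0,0,0.03]},{"linear":[0.9,-1,0],"rot":[0,0,0.04]}]'
python3 -m inch '[{"linear":[0.3,-0.33,0],"rot":[0,0,0.02]},{"linear":[0.6,-0.66,0],"rot":[0,0,0.03]},{"linear":[0.9,-1,0],"rot":[0,0,0.04]},{"linear":[0.9,-1,0],"rot":[0,0,0.04]},{"linear":[0.9,-1,0],"rot":[0,0,0.04]}]'
python3 - <<'E'
from h import *
c=calibration("wrist");im=camera("wrist")
cv2.imwrite("pics/w1.png",im)
s=state();print(s["ee_pos"],s["ee_rot"][:,1] if hasattr(s["ee_rot"],'shape') else s["ee_rot"])
np.save("w1.npy",c,allow_pickle=True)
t,sc=calibration("top"),calibration("scene")
print("pan",at(t,201.1,215.6,.046),at(sc,216.7,168,.046))
f=lambda u,v:at(t,165+(u+.5)/5.333-.5,185+(v+.5)/5.333-.5,.04)
q=[f(60,75),f(332,55),f(350,330),f(72,350)];print("bal",q,np.mean(q,0))
print("cabinet",at(sc,500,308,0),at(sc,447,276,0))
E
```

```text
time_s: 0.35
ee_pos: [0.2116, 0.4252, 0.2308]
ee_rot: [[-0.979, 0.202, -0.0], [0.202, 0.979, -0.001], [0.0, -0.001, -1.0]]
contact_force: [0.3, 0.3, 0.9]
grip_width: 0.0853
grasp_force: 0.0
time_s: 0.6
ee_pos: [0.284, 0.3447, 0.2311]
ee_rot: [[-0.99, 0.141, -0.0], [0.141, 0.99, -0.0], [0.0, -0.0, -1.0]]
contact_force: [1.1, 1.0, 0.1]
grip_width: 0.0854
grasp_force: 0.0
time_s: 0.85
ee_pos: [0.3561, 0.2647, 0.2312]
ee_rot: [[-0.997, 0.079, -0.0], [0.079, 0.997, 0.0], [0.0, 0.0, -1.0]]
contact_force: [0.8, -0.4, -0.3]
grip_width: 0.0852
grasp_force: 0.0
time_s: 1.1
ee_pos: [0.4281, 0.1846, 0.2311]
ee_rot: [[-1.0, 0.017, -0.0], [0.017, 1.0, 0.0], [0.0, 0.0, -1.0]]
contact_force: [0.4, 0.9, 0.2]
grip_width: 0.0853
grasp_force: 0.0
time_s: 1.52
ee_pos: [0.4999, 0.1048, 0.2305]
ee_rot: [[-0.999, -0.042, -0.002], [-0.042, 0.999, 0.0], [0.001, 0.0, -1.0]]
contact_force: [-0.8, -0.0, -0.3]
grip_width: 0.0854
grasp_force: 0.0
[0.49907911 0.10586152 0.23068306] [-4.36396162e-02  9.99047259e-01  3.96758304e-04]
pan [0.5638 0.3926] [0.5621 0.3925]
bal [array([0.6134, 0.4676]), array([0.6229, 0.3225]), array([0.4767, 0.3101]), array([0.4675, 0.456 ])] [0.545125 0.38905 ]
cabinet [ 0.613  -0.4752] [ 0.6256 -0.3348]
```

View pics/w1.png

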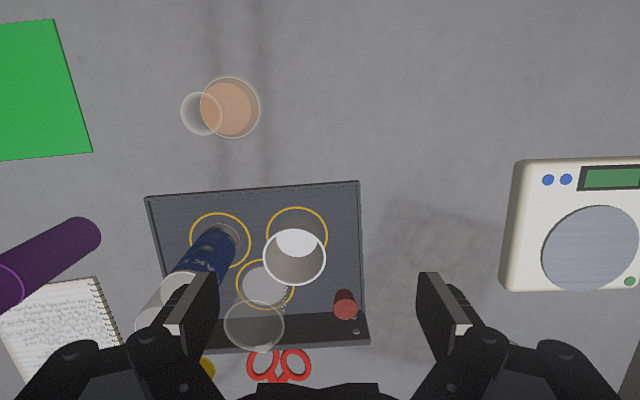

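Wrist view: can foot (220,241), cup rim (294,256), flask foot (230,107), flask mouth (202,113), beaker rim (254,326), pan (590,248).

Run:
```python
from h import *
c=np.load("w1.npy",allow_pickle=True).item()
for n,u,v,z in(("ringR",220,241,.004),("ringL",297,235,.004),("ringB",265,285,.004),("cuprim",294.5,256.5,.058),("cupfoot",297,237,.006),("flaskfoot",230.5,107,.003),("flasktop",202,113.5,.1),("beakrim",254,326,.085),("pan",590,248,.046)):print(n,at(c,u,v,z))
# can foot silhouette check: project circle of r23 at z .004 and top for can at guess
for p in((.588,-.006),):print(px(c,(*p,.004)),px(c,(*p,.1)),px(c,(*p,.165)))
im=cv2.imread("pics/w1.png");cv2.imwrite("pics/w1c.png",cv2.resize(im[190:360,120:340],None,fx=3.5,fy=3.5,interpolation=2))
```

```text
ringR [ 0.591  -0.0068]
ringL [0.5796 0.0834]
ringB [0.6479 0.0456]
cuprim [0.5801 0.0839]
cupfoot [0.5813 0.0835]
flaskfoot [0.4387 0.0111]
flasktop [0.4392 0.0123]
beakrim [0.6454 0.0463]
pan [0.5635 0.3929]
[220.6 238.7] [192.3 281.8] [161.6 328.6]
```

View pics/w1c.png

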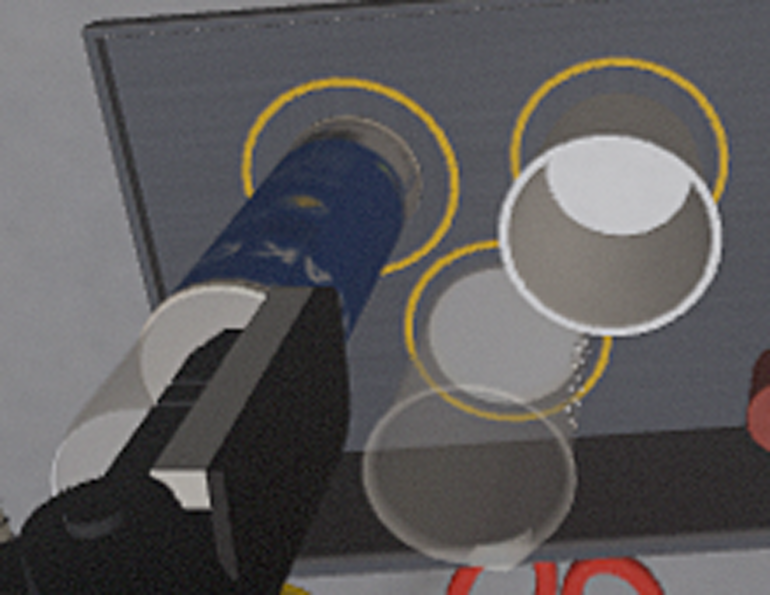

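```bash
python3 -m inch '[{"linear":[0.3,-0.35,0],"rot":[0,0,0.02]},{"linear":[0.6,-0.7,0],"rot":[0,0,0.044]}]' | head -2
python3 -m inch '[{"linear":[0.27,-0.35,0],"rot":[0,0,0]},{"linear":[0.54,-0.69,0],"rot":[0,0,0]},{"linear":[0.54,-0.69,0],"rot":[0,0,0]},{"linear":[0.54,-0.69,0],"rot":[0,0,0]}]'|head -3
python3 -m inch '[{"linear":[0,0,-0.25],"rot":[0,0,0]},{"linear":[0,0,-0.5],"rot":[0,0,0]},{"linear":[0,0,-0.75],"rot":[0,0,0]},{"linear":[0,0,-1],"rot":[0,0,0]}]'|sed -n '2p;4p'
python3 -m inch '[{"linear":[0,0,-0.22],"rot":[0,0,0]},{"linear":[0,0,-0.44],"rot":[0,0,0]},{"linear":[0,0,-0.66],"rot":[0,0,0]},{"linear":[0,0,-0.89],"rot":[0,0,0]},{"linear":[0,0,-0.89],"rot":[0,0,0]},{"linear":[0,0,-0.89],"rot":[0,0,0]}]'
python3 -m inch '[{"linear":[0,0,0],"rot":[0,0,0]},{"linear":[0,0,0],"rot":[0,0,0]},{"linear":[0,0,0],"rot":[0,0,0]},{"linear":[0,0,0],"rot":[0,0,0]},{"linear":[0,0,0],"rot":[0,0,0]},{"linear":[0,0,0],"rot":[0,0,0]},{"linear":[0,0,0],"rot":[0,0,0]},{"linear":[0,0,0],"rot":[0,0,0]},{"linear":[0,0,0],"rot":[0,0,0]},{"linear":[0,0,0],"rot":[0,0,0]},{"linear":[0,0,0],"rot":[0,0,0]},{"linear":[0,0,0],"rot":[0,0,0]}]' 40
```

```text
time_s: 1.73
ee_pos: [0.5465, 0.052, 0.2317]
time_s: 2.07
ee_pos: [0.5904, -0.0048, 0.2306]
ee_rot: [[-0.994, -0.113, -0.001], [-0.113, 0.994, 0.001], [0.001, 0.001, -1.0]]
ee_pos: [0.5893, -0.0025, 0.1509]
contact_force: [-0.2, -0.0, 0.3]
time_s: 2.9
ee_pos: [0.5893, -0.0032, 0.08]
ee_rot: [[-0.993, -0.116, -0.002], [-0.116, 0.993, 0.001], [0.002, 0.001, -1.0]]
contact_force: [0.3, -0.2, -0.0]
grip_width: 0.0855
grasp_force: 0.0
time_s: 3.9
ee_pos: [0.5912, -0.0049, 0.0816]
ee_rot: [[-0.993, -0.114, 0.002], [-0.114, 0.993, 0.0], [-0.002, 0.0, -1.0]]
contact_force: [-2.2, 2.1, 6.1]
grip_width: 0.0445
grasp_force: 60.5
```

```bash
python3 -m inch '[{"linear":[0,0,0.1],"rot":[0,0,0]},{"linear":[0,0,0.3],"rot":[0,0,0]},{"linear":[0,0,0.5],"rot":[0,0,0]},{"linear":[0,0,0.7],"rot":[0,0,0]},{"linear":[0,0,0.9],"rot":[0,0,0]}]'|sed -n '2p;4,6p'
python3 -m inch '[{"linear":[-0.1,-0.1,0],"rot":[0,0,0]},{"linear":[-0.3,-0.3,0],"rot":[0,0,0]},{"linear":[-0.5,-0.5,0],"rot":[0,0,0]},{"linear":[-0.7,-0.7,0],"rot":[0,0,0]},{"linear":[-0.9,-0.9,0],"rot":[0,0,0]}]'|sed -n '2p;4,6p'
python3 -m inch '[{"linear":[-0.2,-0.2,0],"rot":[0,0,0]},{"linear":[-0.4,-0.4,0],"rot":[0,0,0]},{"linear":[-0.6,-0.6,0],"rot":[0,0,0]},{"linear":[-0.8,-0.8,0],"rot":[0,0,0]},{"linear":[-0.9,-0.9,0],"rot":[0,0,0]}]'|sed -n '2p;4,6p'
python3 -m inch '[{"linear":[0,-0.2,0],"rot":[0,0,0]},{"linear":[0,-0.4,0],"rot":[0,0,0]},{"linear":[0,-0.7,0],"rot":[0,0,0]},{"linear":[0,-1,0],"rot":[0,0,0]}]'|sed -n '2p;4,6p'
python3 -m inch '[{"linear":[0,-0.25,0],"rot":[0,0,0]},{"linear":[0,-0.5,0],"rot":[0,0,0]},{"linear":[0,-0.7,0],"rot":[0,0,0]},{"linear":[0,-0.83,0],"rot":[0,0,0]},{"linear":[0,-0.9,0],"rot":[0,0,0]},{"linear":[0,-0.9,0],"rot":[0,0,0]},{"linear":[0,-0.9,0],"rot":[0,0,0]},{"linear":[0,-0.9,0],"rot":[0,0,0]}]'|sed -n '2p;4,6p'
python3 -m inch '[{"linear":[0,0,-0.2],"rot":[0,0,0]},{"linear":[0,0,-0.4],"rot":[0,0,0]},{"linear":[0,0,-0.6],"rot":[0,0,0]},{"linear":[0,0,-0.75],"rot":[0,0,0]},{"linear":[0,0,-0.82],"rot":[0,0,0]},{"linear":[0,0,-0.86],"rot":[0,0,0]},{"linear":[0,0,-0.88],"rot":[0,0,0]},{"linear":[0,0,-0.9],"rot":[0,0,0]},{"linear":[0,0,-0.9],"rot":[0,0,0]},{"linear":[0,0,-0.9],"rot":[0,0,0]}]'
```

```text
ee_pos: [0.5904, -0.0052, 0.1532]
contact_force: [0.5, -0.2, -1.3]
grip_width: 0.0445
grasp_force: 61.3
ee_pos: [0.5166, -0.078, 0.1513]
contact_force: [-0.8, -1.0, -0.9]
grip_width: 0.0443
grasp_force: 61.3
ee_pos: [0.4439, -0.1503, 0.1515]
contact_force: [-0.0, 0.3, -2.2]
grip_width: 0.0448
grasp_force: 61.3
ee_pos: [0.446, -0.2296, 0.1518]
contact_force: [0.6, -0.9, -1.1]
grip_width: 0.0441
grasp_force: 61.4
ee_pos: [0.4466, -0.3001, 0.1521]
contact_force: [-0.2, -0.8, -1.2]
grip_width: 0.0444
grasp_force: 61.4
time_s: 6.98
ee_pos: [0.447, -0.3008, 0.0816]
ee_rot: [[-0.993, -0.114, 0.001], [-0.114, 0.993, -0.0], [-0.001, -0.0, -1.0]]
contact_force: [-1.5, 2.5, 5.2]
grip_width: 0.0445
grasp_force: 61.8
```

```bash
python3 -m inch '[{"linear":[0,0,0],"rot":[0,0,0]},{"linear":[0,0,0],"rot":[0,0,0]},{"linear":[0,0,0],"rot":[0,0,0]},{"linear":[0,0,0],"rot":[0,0,0]},{"linear":[0,0,0],"rot":[0,0,0]},{"linear":[0,0,0],"rot":[0,0,0]},{"linear":[0,0,0],"rot":[0,0,0]},{"linear":[0,0,0],"rot":[0,0,0]}]' 100|sed -n '2p;4,6p'
python3 -m inch '[{"linear":[0,0,0.1],"rot":[0,0,0]},{"linear":[0,0,0.3],"rot":[0,0,0]},{"linear":[0,0,0.55],"rot":[0,0,0]},{"linear":[0,0,0.8],"rot":[0,0,0]}]'|sed -n '2p;4,6p'
python3 -m inch '[{"linear":[0,0,0.4],"rot":[0,0,0]},{"linear":[0,0,0.8],"rot":[0,0,0]}]'|sed -n '2p;4,6p'
python3 -m inch '[{"linear":[0.167,0.48,0],"rot":[0,0,0]},{"linear":[0.334,0.96,0],"rot":[0,0,0]}]'|sed -n 2p
python3 -m inch '[{"linear":[0.167,0.48,0],"rot":[0,0,0]},{"linear":[0.334,0.96,0],"rot":[0,0,0]}]'|sed -n 2p
python3 -m inch '[{"linear":[0.167,0.48,0],"rot":[0,0,0]},{"linear":[0.334,0.96,0],"rot":[0,0,0]}]'|sed -n 2p
python3 -m inch '[{"linear":[0.167,0.48,0],"rot":[0,0,0]},{"linear":[0.334,0.96,0],"rot":[0,0,0]}]'|sed -n 2p
python3 -m inch '[{"linear":[0.167,0.48,0],"rot":[0,0,0]},{"linear":[0.334,0.96,0],"rot":[0,0,0]},{"linear":[0.334,0.97,0],"rot":[0,0,0]},{"linear":[0.334,0.97,0],"rot":[0,0,0]},{"linear":[0.334,0.97,0],"rot":[0,0,0]}]'
python3 - <<'E'
from h import *
c=calibration("wrist");np.save("w2.npy",c,allow_pickle=True);cv2.imwrite("pics/w2.png",camera("wrist"))
E
```

```text
ee_pos: [0.4466, -0.3011, 0.0801]
contact_force: [-0.5, -0.7, -0.2]
grip_width: 0.0857
grasp_force: 0.0
ee_pos: [0.4464, -0.3009, 0.1452]
contact_force: [-0.2, 0.0, 0.8]
grip_width: 0.085
grasp_force: 0.0
ee_pos: [0.4461, -0.3006, 0.2095]
contact_force: [1.0, -0.6, -0.2]
grip_width: 0.0853
grasp_force: 0.0
ee_pos: [0.4741, -0.2255, 0.211]
ee_pos: [0.5003, -0.146, 0.2091]
ee_pos: [0.5271, -0.0687, 0.209]
ee_pos: [0.5538, 0.0082, 0.209]
time_s: 9.23
ee_pos: [0.5799, 0.0836, 0.2083]
ee_rot: [[-0.993, -0.115, -0.0], [-0.115, 0.993, -0.0], [0.0, -0.0, -1.0]]
contact_force: [-0.3, -0.6, -0.4]
grip_width: 0.0852
grasp_force: 0.0
```

View pics/w2.png

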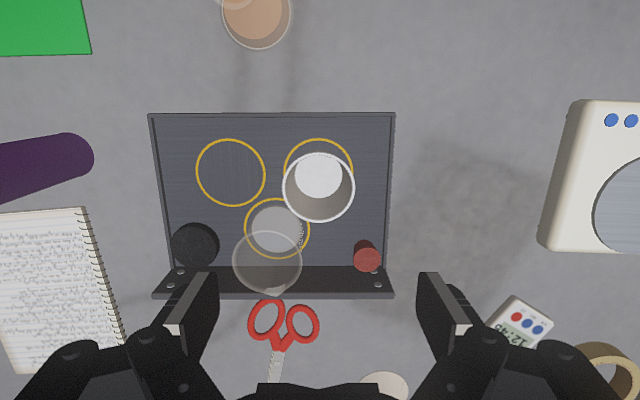

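The can's ring is empty; cup rim (318.5,187), beaker rim (267,263), empty ring (231,173).

Run:
```python
from h import *
c=np.load("w2.npy",allow_pickle=True).item()
for n,u,v,z in(("ringR",231,173,.004),("cuprim",318.5,187,.058),("cupfootin",318.5,177,.006),("ringB",276.5,228.5,.004),("beakrim",267,262.5,.085),("FL",395,113,.01),("FR",149,114,.01)):print(n,at(c,u,v,z))
a=at(c,395,113,.01)-at(c,149,114,.01);print(np.degrees(np.arctan2(-a[0],a[1])),px(c,(.58,.0838,.058)))
```

```text
ringR [ 0.5901 -0.0061]
cuprim [0.5798 0.0837]
cupfootin [0.5835 0.0842]
ringB [0.6464 0.0454]
beakrim [0.6448 0.0463]
FL [0.5114 0.1499]
FR [ 0.5393 -0.0854]
6.762104941929634 [318.5 187.2]
```

```bash
python3 -m inch '[{"linear":[0,0,-0.4],"rot":[0,0,0]},{"linear":[0,0,-0.8],"rot":[0,0,0]},{"linear":[0,0,-1],"rot":[0,0,0]}]'|sed -n '2p;4,6p'
python3 -m inch '[{"linear":[0,0,-0.25],"rot":[0,0,0]},{"linear":[0,0,-0.5],"rot":[0,0,0]},{"linear":[0,0,-0.75],"rot":[0,0,0]},{"linear":[0,0,-1],"rot":[0,0,0]},{"linear":[0,0,-1],"rot":[0,0,0]}]'|sed -n '2p;4,6p'
```

```text
ee_pos: [0.5784, 0.0818, 0.1254]
contact_force: [-0.6, -0.6, -0.5]
grip_width: 0.0852
grasp_force: 0.0
ee_pos: [0.5776, 0.0818, 0.0448]
contact_force: [-0.7, -0.7, -0.8]
grip_width: 0.0855
grasp_force: 0.0
```

```bash
python3 -m inch '[{"linear":[0,0,-0.15],"rot":[0,0,0]},{"linear":[0,0,-0.3],"rot":[0,0,0]},{"linear":[0,0,-0.44],"rot":[0,0,0]},{"linear":[0,0,-0.44],"rot":[0,0,0]},{"linear":[0,0,-0.44],"rot":[0,0,0]}]'|sed -n '2p;4,6p'
python3 -m inch '[{"linear":[0,0,0],"rot":[0,0,0]},{"linear":[0,0,0],"rot":[0,0,0]},{"linear":[0,0,0],"rot":[0,0,0]},{"linear":[0,0,0],"rot":[0,0,0]},{"linear":[0,0,0],"rot":[0,0,0]},{"linear":[0,0,0],"rot":[0,0,0]},{"linear":[0,0,0],"rot":[0,0,0]},{"linear":[0,0,0],"rot":[0,0,0]},{"linear":[0,0,0],"rot":[0,0,0]},{"linear":[0,0,0],"rot":[0,0,0]}]' 50|sed -n '2p;4,6p'
python3 -m inch '[{"linear":[0,0,0.1],"rot":[0,0,0]},{"linear":[0,0,0.2],"rot":[0,0,0]},{"linear":[0,0,0.4],"rot":[0,0,0]},{"linear":[0,0,0.4],"rot":[0,0,0]}]'|sed -n '2p;4,6p'
```

```text
ee_pos: [0.5799, 0.0834, 0.0127]
contact_force: [0.1, -0.3, 1.3]
grip_width: 0.0853
grasp_force: 0.0
ee_pos: [0.581, 0.0839, 0.0143]
contact_force: [-1.1, -0.7, 5.8]
grip_width: 0.0609
grasp_force: 63.3
ee_pos: [0.5821, 0.0839, 0.0482]
contact_force: [0.6, -0.4, -0.3]
grip_width: 0.0612
grasp_force: 64.5
```

```bash
python3 -m inch '[{"linear":[0,0,0.25],"rot":[0,0,0]},{"linear":[0,0,0.5],"rot":[0,0,0]},{"linear":[0,0,0.75],"rot":[0,0,0]},{"linear":[0,0,1],"rot":[0,0,0]}]'|sed -n '2p;4,6p'
python3 -m inch '[{"linear":[-0.1,-0.2,0],"rot":[0,0,0]},{"linear":[-0.2,-0.4,0],"rot":[0,0,0]},{"linear":[-0.33,-0.65,0],"rot":[0,0,0]},{"linear":[-0.46,-0.89,0],"rot":[0,0,0]}]'|sed -n '2p;4,6p'
python3 -m inch '[{"linear":[-0.12,-0.23,0],"rot":[0,0,0]},{"linear":[-0.23,-0.45,0],"rot":[0,0,0]},{"linear":[-0.35,-0.67,0],"rot":[0,0,0]},{"linear":[-0.46,-0.89,0],"rot":[0,0,0]}]'|sed -n '2p;6p'
python3 -m inch '[{"linear":[-0.12,-0.23,0],"rot":[0,0,0]},{"linear":[-0.23,-0.45,0],"rot":[0,0,0]},{"linear":[-0.35,-0.67,0],"rot":[0,0,0]},{"linear":[-0.46,-0.89,0],"rot":[0,0,0]}]'|sed -n '2p;6p'
python3 -m inch '[{"linear":[-0.12,-0.23,0],"rot":[0,0,0]},{"linear":[-0.23,-0.45,0],"rot":[0,0,0]},{"linear":[-0.35,-0.67,0],"rot":[0,0,0]},{"linear":[-0.43,-0.83,0],"rot":[0,0,0]},{"linear":[-0.46,-0.89,0],"rot":[0,0,0]},{"linear":[-0.46,-0.89,0],"rot":[0,0,0]},{"linear":[-0.46,-0.89,0],"rot":[0,0,0]}]'|sed -n '2p;6p'
python3 -m inch '[{"linear":[0,0,-0.25],"rot":[0,0,0]},{"linear":[0,0,-0.5],"rot":[0,0,0]},{"linear":[0,0,-0.75],"rot":[0,0,0]},{"linear":[0,0,-1],"rot":[0,0,0]}]'|sed -n '2p;4,6p'
python3 -m inch '[{"linear":[0,0,-0.15],"rot":[0,0,0]},{"linear":[0,0,-0.25],"rot":[0,0,0]},{"linear":[0,0,-0.32],"rot":[0,0,0]},{"linear":[0,0,-0.36],"rot":[0,0,0]},{"linear":[0,0,-0.4],"rot":[0,0,0]},{"linear":[0,0,-0.4],"rot":[0,0,0]},{"linear":[0,0,-0.4],"rot":[0,0,0]}]'
```

```text
ee_pos: [0.5801, 0.0838, 0.1257]
contact_force: [-0.6, -0.0, -1.3]
grip_width: 0.061
grasp_force: 64.7
ee_pos: [0.543, 0.012, 0.125]
contact_force: [-0.1, 0.5, -0.2]
grip_width: 0.0608
grasp_force: 64.7
ee_pos: [0.506, -0.0594, 0.125]
grasp_force: 64.7
ee_pos: [0.4692, -0.1306, 0.125]
grasp_force: 64.7
ee_pos: [0.4332, -0.2008, 0.1249]
grasp_force: 64.7
ee_pos: [0.4336, -0.2, 0.0442]
contact_force: [0.2, -0.2, -0.8]
grip_width: 0.061
grasp_force: 64.7
time_s: 14.37
ee_pos: [0.4335, -0.2008, 0.0142]
ee_rot: [[-0.993, -0.114, 0.001], [-0.114, 0.993, -0.0], [-0.001, -0.0, -1.0]]
contact_force: [-1.4, 3.1, 8.1]
grip_width: 0.0609
grasp_force: 64.4
```

```bash
python3 -m inch '[{"linear":[0,0,0],"rot":[0,0,0]},{"linear":[0,0,0],"rot":[0,0,0]},{"linear":[0,0,0],"rot":[0,0,0]},{"linear":[0,0,0],"rot":[0,0,0]},{"linear":[0,0,0],"rot":[0,0,0]},{"linear":[0,0,0],"rot":[0,0,0]},{"linear":[0,0,0],"rot":[0,0,0]},{"linear":[0,0,0],"rot":[0,0,0]}]' 100|sed -n '2p;4,6p'
python3 -m inch '[{"linear":[0,0,0.1],"rot":[0,0,0]},{"linear":[0,0,0.3],"rot":[0,0,0]},{"linear":[0,0,0.65],"rot":[0,0,0]},{"linear":[0,0,1],"rot":[0,0,0]}]'|sed -n '2p;4,6p'
python3 -m inch '[{"linear":[0,0,0.5],"rot":[0,0,0]},{"linear":[0,0,1],"rot":[0,0,0]}]'|sed -n '2p;4,6p'
python3 -m inch '[{"linear":[0.222,0.258,0],"rot":[0,0,0]},{"linear":[0.444,0.516,0],"rot":[0,0,0]},{"linear":[0.665,0.774,0],"rot":[0,0,0]}]'|sed -n 2p
python3 -m inch '[{"linear":[0.222,0.258,0],"rot":[0,0,0]},{"linear":[0.444,0.516,0],"rot":[0,0,0]},{"linear":[0.665,0.774,0],"rot":[0,0,0]}]'|sed -n 2p
python3 -m inch '[{"linear":[0.222,0.258,0],"rot":[0,0,0]},{"linear":[0.444,0.516,0],"rot":[0,0,0]},{"linear":[0.665,0.774,0],"rot":[0,0,0]}]'|sed -n 2p
python3 -m inch '[{"linear":[0.222,0.258,0],"rot":[0,0,0]},{"linear":[0.444,0.516,0],"rot":[0,0,0]},{"linear":[0.665,0.774,0],"rot":[0,0,0]},{"linear":[0.665,0.774,0],"rot":[0,0,0]},{"linear":[0.665,0.774,0],"rot":[0,0,0]},{"linear":[0.665,0.774,0],"rot":[0,0,0]}]'
python3 - <<'E'
from h import *
c=calibration("wrist");np.save("w3.npy",c,allow_pickle=True);cv2.imwrite("pics/w3.png",camera("wrist"))
cv2.imwrite("pics/t3.png",camera("top"))
print(px(c,(.6455,.0462,.085)),px(c,(.6455,.0462,.004)))
E
```

```text
ee_pos: [0.433, -0.201, 0.0129]
contact_force: [0.6, -0.5, 0.4]
grip_width: 0.0856
grasp_force: 0.0
ee_pos: [0.4324, -0.2006, 0.0938]
contact_force: [0.3, -0.4, -0.1]
grip_width: 0.0854
grasp_force: 0.0
ee_pos: [0.4323, -0.2005, 0.1747]
contact_force: [1.1, -0.8, 0.3]
grip_width: 0.0854
grasp_force: 0.0
ee_pos: [0.487, -0.1387, 0.1747]
ee_pos: [0.54, -0.076, 0.1736]
ee_pos: [0.5931, -0.014, 0.1735]
time_s: 16.78
ee_pos: [0.6452, 0.0464, 0.173]
ee_rot: [[-0.993, -0.114, -0.001], [-0.114, 0.993, -0.0], [0.001, -0.0, -1.0]]
contact_force: [0.2, 0.1, -0.3]
grip_width: 0.0852
grasp_force: 0.0
[318.1 210.8] [318.1 182.1]
```

View pics/w3.png

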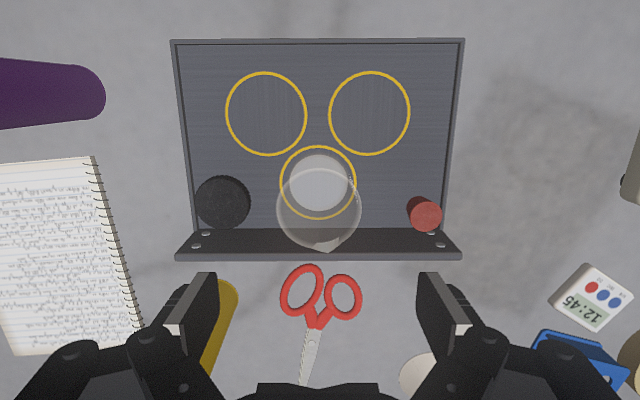

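Both front rings are empty; beaker rim (319,209) and foot (318,182) match my prediction. I'll descend and grip.

```bash
python3 -m inch '[{"linear":[0,0,-0.3],"rot":[0,0,0]},{"linear":[0,0,-0.6],"rot":[0,0,0]},{"linear":[0,0,-0.8],"rot":[0,0,0]},{"linear":[0,0,-1],"rot":[0,0,0]}]'|sed -n '2p;4,6p'
python3 -m inch '[{"linear":[0,0,-0.2],"rot":[0,0,0]},{"linear":[0,0,-0.4],"rot":[0,0,0]},{"linear":[0,0,-0.55],"rot":[0,0,0]},{"linear":[0,0,-0.615],"rot":[0,0,0]},{"linear":[0,0,-0.615],"rot":[0,0,0]},{"linear":[0,0,-0.615],"rot":[0,0,0]}]'|sed -n '2p;4,6p'
python3 -m inch '[{"linear":[0,0,0],"rot":[0,0,0]},{"linear":[0,0,0],"rot":[0,0,0]},{"linear":[0,0,0],"rot":[0,0,0]},{"linear":[0,0,0],"rot":[0,0,0]},{"linear":[0,0,0],"rot":[0,0,0]},{"linear":[0,0,0],"rot":[0,0,0]},{"linear":[0,0,0],"rot":[0,0,0]},{"linear":[0,0,0],"rot":[0,0,0]},{"linear":[0,0,0],"rot":[0,0,0]},{"linear":[0,0,0],"rot":[0,0,0]}]' 50
python3 -m inch '[{"linear":[0,0,0.1],"rot":[0,0,0]},{"linear":[0,0,0.2],"rot":[0,0,0]},{"linear":[0,0,0.3],"rot":[0,0,0]},{"linear":[0,0,0.3],"rot":[0,0,0]}]'
```

```text
ee_pos: [0.645, 0.0455, 0.0922]
contact_force: [-0.3, 0.2, -0.2]
grip_width: 0.0856
grasp_force: 0.0
ee_pos: [0.646, 0.0463, 0.0443]
contact_force: [0.2, 0.1, 0.6]
grip_width: 0.0856
grasp_force: 0.0
time_s: 18.55
ee_pos: [0.6467, 0.0467, 0.0454]
ee_rot: [[-0.993, -0.114, 0.003], [-0.114, 0.993, -0.0], [-0.003, -0.0, -1.0]]
contact_force: [-1.1, 0.8, 6.0]
grip_width: 0.0571
grasp_force: 62.6
time_s: 18.88
ee_pos: [0.6471, 0.0466, 0.0702]
ee_rot: [[-0.993, -0.114, 0.004], [-0.114, 0.993, -0.0], [-0.004, -0.001, -1.0]]
contact_force: [0.0, 0.0, -0.7]
grip_width: 0.0568
grasp_force: 63.8
```

```bash
python3 -m inch '[{"linear":[0,0,0.25],"rot":[0,0,0]},{"linear":[0,0,0.5],"rot":[0,0,0]},{"linear":[0,0,0.75],"rot":[0,0,0]},{"linear":[0,0,1],"rot":[0,0,0]}]'|sed -n '2p;4,6p'
python3 -m inch '[{"linear":[-0.04,0.17,0],"rot":[0,0,0]},{"linear":[-0.09,0.39,0],"rot":[0,0,0]},{"linear":[-0.15,0.63,0],"rot":[0,0,0]},{"linear":[-0.206,0.866,0],"rot":[0,0,0]}]'|sed -n '2p;6p'
python3 -m inch '[{"linear":[-0.05,0.22,0],"rot":[0,0,0]},{"linear":[-0.1,0.44,0],"rot":[0,0,0]},{"linear":[-0.15,0.65,0],"rot":[0,0,0]},{"linear":[-0.206,0.866,0],"rot":[0,0,0]}]'|sed -n '2p;6p'
python3 -m inch '[{"linear":[-0.05,0.22,0],"rot":[0,0,0]},{"linear":[-0.1,0.44,0],"rot":[0,0,0]},{"linear":[-0.15,0.65,0],"rot":[0,0,0]},{"linear":[-0.206,0.866,0],"rot":[0,0,0]}]'|sed -n '2p;6p'
python3 -m inch '[{"linear":[-0.05,0.22,0],"rot":[0,0,0]},{"linear":[-0.1,0.44,0],"rot":[0,0,0]},{"linear":[-0.15,0.65,0],"rot":[0,0,0]},{"linear":[-0.206,0.866,0],"rot":[0,0,0]}]'|sed -n '2p;6p'
python3 -m inch '[{"linear":[-0.05,0.22,0],"rot":[0,0,0]},{"linear":[-0.1,0.44,0],"rot":[0,0,0]},{"linear":[-0.15,0.65,0],"rot":[0,0,0]},{"linear":[-0.19,0.8,0],"rot":[0,0,0]},{"linear":[-0.206,0.866,0],"rot":[0,0,0]},{"linear":[-0.206,0.866,0],"rot":[0,0,0]},{"linear":[-0.206,0.866,0],"rot":[0,0,0]}]'|sed -n '2p;6p'
python3 -m inch '[{"linear":[0,0,-0.2],"rot":[0,0,0]},{"linear":[0,0,-0.4],"rot":[0,0,0]},{"linear":[0,0,-0.55],"rot":[0,0,0]},{"linear":[0,0,-0.65],"rot":[0,0,0]},{"linear":[0,0,-0.71],"rot":[0,0,0]},{"linear":[0,0,-0.75],"rot":[0,0,0]},{"linear":[0,0,-0.775],"rot":[0,0,0]},{"linear":[0,0,-0.775],"rot":[0,0,0]},{"linear":[0,0,-0.775],"rot":[0,0,0]}]'
python3 - <<'E'
from h import *
c=calibration("wrist");np.save("w4.npy",c,allow_pickle=True);cv2.imwrite("pics/w4.png",camera("wrist"))
p=px(c,(.5633,.3927,.046));print(p)
E
```

```text
ee_pos: [0.6456, 0.0467, 0.1486]
contact_force: [0.5, -0.3, -1.4]
grip_width: 0.0571
grasp_force: 64.1
ee_pos: [0.6284, 0.1172, 0.1468]
grasp_force: 64.1
ee_pos: [0.6118, 0.1868, 0.1466]
grasp_force: 64.1
ee_pos: [0.5952, 0.2559, 0.1466]
grasp_force: 64.1
ee_pos: [0.5787, 0.3251, 0.1465]
grasp_force: 64.1
ee_pos: [0.5634, 0.3928, 0.1474]
grasp_force: 64.1
time_s: 21.88
ee_pos: [0.5642, 0.3929, 0.0874]
ee_rot: [[-0.993, -0.114, 0.002], [-0.114, 0.993, 0.001], [-0.002, 0.0, -1.0]]
contact_force: [-1.1, -2.1, 5.2]
grip_width: 0.0573
grasp_force: 64.3
[318.3 235.1]
```

View pics/w4.png

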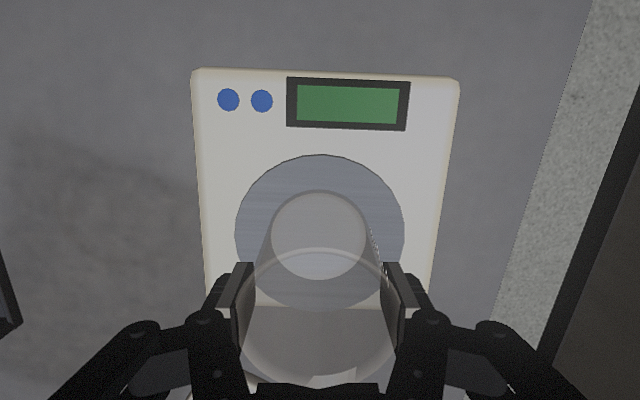

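Beaker foot (319,235) is concentric with the pan (320,235). I'll release it and go to the flask.

```bash
python3 -m inch '[{"linear":[0,0,0],"rot":[0,0,0]},{"linear":[0,0,0],"rot":[0,0,0]},{"linear":[0,0,0],"rot":[0,0,0]},{"linear":[0,0,0],"rot":[0,0,0]},{"linear":[0,0,0],"rot":[0,0,0]},{"linear":[0,0,0],"rot":[0,0,0]},{"linear":[0,0,0],"rot":[0,0,0]},{"linear":[0,0,0],"rot":[0,0,0]}]' 100|sed -n '2p;4,6p'
python3 -m inch '[{"linear":[0,0,0.1],"rot":[0,0,0]},{"linear":[0,0,0.3],"rot":[0,0,0]},{"linear":[0,0,0.65],"rot":[0,0,0]},{"linear":[0,0,1],"rot":[0,0,0]}]'|sed -n '2p;4,6p'
python3 -m inch '[{"linear":[0,0,0.5],"rot":[0,0,0]}]'|sed -n '2p;4,6p'
python3 -m inch '[{"linear":[-0.15,-0.47,0],"rot":[0,0,0]},{"linear":[-0.31,-0.952,0],"rot":[0,0,0]}]'|sed -n 2p
python3 -m inch '[{"linear":[-0.15,-0.47,0],"rot":[0,0,0]},{"linear":[-0.31,-0.952,0],"rot":[0,0,0]}]'|sed -n 2p
python3 -m inch '[{"linear":[-0.15,-0.47,0],"rot":[0,0,0]},{"linear":[-0.31,-0.952,0],"rot":[0,0,0]}]'|sed -n 2p
python3 -m inch '[{"linear":[-0.15,-0.47,0],"rot":[0,0,0]},{"linear":[-0.31,-0.952,0],"rot":[0,0,0]}]'|sed -n 2p
python3 -m inch '[{"linear":[-0.15,-0.47,0],"rot":[0,0,0]},{"linear":[-0.31,-0.952,0],"rot":[0,0,0]},{"linear":[-0.31,-0.952,0],"rot":[0,0,0]},{"linear":[-0.31,-0.952,0],"rot":[0,0,0]},{"linear":[-0.31,-0.952,0],"rot":[0,0,0]}]'
python3 - <<'E'
from h import *
c=calibration("wrist");cv2.imwrite("pics/w5.png",camera("wrist"))
print(px(c,(.439,.012,.1)),px(c,(.439,.012,.0)));np.save("w5.npy",c,allow_pickle=True)
im=cv2.imread("pics/w5.png");cv2.imwrite("pics/w5c.png",im[50:350])
E
```

```text
ee_pos: [0.5634, 0.3931, 0.0856]
contact_force: [0.6, 0.1, 0.2]
grip_width: 0.0853
grasp_force: 0.0
ee_pos: [0.5629, 0.3928, 0.1663]
contact_force: [0.7, 0.7, 0.3]
grip_width: 0.0855
grasp_force: 0.0
ee_pos: [0.5623, 0.3924, 0.205]
contact_force: [1.3, 0.9, 0.5]
grip_width: 0.0853
grasp_force: 0.0
ee_pos: [0.5404, 0.3184, 0.2098]
ee_pos: [0.5131, 0.2395, 0.2066]
ee_pos: [0.4882, 0.1631, 0.2066]
ee_pos: [0.4635, 0.087, 0.2066]
time_s: 24.1
ee_pos: [0.4398, 0.0123, 0.2064]
ee_rot: [[-0.994, -0.113, 0.001], [-0.113, 0.994, 0.0], [-0.001, 0.0, -1.0]]
contact_force: [-0.3, -0.1, -0.6]
grip_width: 0.0853
grasp_force: 0.0
[318.1 201.2] [318.  171.6]
```

View pics/w5c.png

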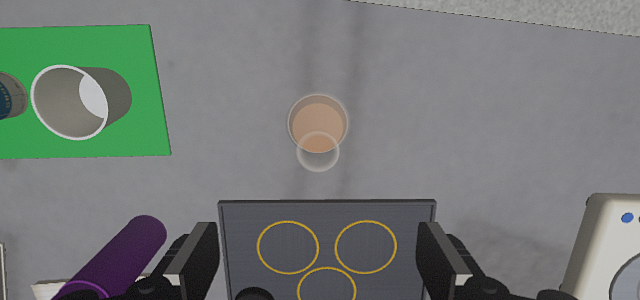

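Mouth (318,201) is as predicted. Both of the moved items stand on the mat.

```bash
python3 -m inch '[{"linear":[0,0,-0.3],"rot":[0,0,0]},{"linear":[0,0,-0.6],"rot":[0,0,0]},{"linear":[0,0,-0.8],"rot":[0,0,0]},{"linear":[0,0,-1],"rot":[0,0,0]}]'|sed -n '2p;4,6p'
python3 -m inch '[{"linear":[0,0,-0.25],"rot":[0,0,0]},{"linear":[0,0,-0.5],"rot":[0,0,0]},{"linear":[0,0,-0.7],"rot":[0,0,0]},{"linear":[0,0,-0.812],"rot":[0,0,0]},{"linear":[0,0,-0.812],"rot":[0,0,0]},{"linear":[0,0,-0.812],"rot":[0,0,0]}]'|sed -n '2p;4,6p'
python3 -m inch '[{"linear":[0,0,0],"rot":[0,0,0]},{"linear":[0,0,0],"rot":[0,0,0]},{"linear":[0,0,0],"rot":[0,0,0]},{"linear":[0,0,0],"rot":[0,0,0]},{"linear":[0,0,0],"rot":[0,0,0]},{"linear":[0,0,0],"rot":[0,0,0]},{"linear":[0,0,0],"rot":[0,0,0]},{"linear":[0,0,0],"rot":[0,0,0]},{"linear":[0,0,0],"rot":[0,0,0]},{"linear":[0,0,0],"rot":[0,0,0]},{"linear":[0,0,0],"rot":[0,0,0]},{"linear":[0,0,0],"rot":[0,0,0]}]' 25
python3 -m inch '[{"linear":[0,0,0.08],"rot":[0,0,0]},{"linear":[0,0,0.2],"rot":[0,0,0]},{"linear":[0,0,0.4],"rot":[0,0,0]},{"linear":[0,0,0.6],"rot":[0,0,0]},{"linear":[0,0,0.8],"rot":[0,0,0]},{"linear":[0,0,0.8],"rot":[0,0,0]}]'
```

```text
ee_pos: [0.4395, 0.0139, 0.1247]
contact_force: [0.2, 0.1, 0.1]
grip_width: 0.0856
grasp_force: 0.0
ee_pos: [0.4397, 0.013, 0.0608]
contact_force: [-0.0, -0.2, -0.1]
grip_width: 0.0855
grasp_force: 0.0
time_s: 25.98
ee_pos: [0.4399, 0.0124, 0.0621]
ee_rot: [[-0.993, -0.114, 0.002], [-0.114, 0.994, 0.0], [-0.002, 0.0, -1.0]]
contact_force: [-2.9, 1.8, 10.7]
grip_width: 0.041
grasp_force: 59.1
time_s: 26.48
ee_pos: [0.4411, 0.012, 0.1276]
ee_rot: [[-0.993, -0.114, 0.005], [-0.114, 0.993, -0.001], [-0.005, -0.001, -1.0]]
contact_force: [1.2, 0.1, -0.9]
grip_width: 0.0409
grasp_force: 59.9
```

```bash
python3 -m inch '[{"linear":[0.12,0.02,0],"rot":[0,0,0]},{"linear":[0.35,0.06,0],"rot":[0,0,0]},{"linear":[0.6,0.1,0],"rot":[0,0,0]},{"linear":[0.863,0.142,0],"rot":[0,0,0]}]'|sed -n '2p;5,6p'
python3 -m inch '[{"linear":[0.22,0.04,0],"rot":[0,0,0]},{"linear":[0.44,0.07,0],"rot":[0,0,0]},{"linear":[0.65,0.1,0],"rot":[0,0,0]},{"linear":[0.863,0.142,0],"rot":[0,0,0]}]'|sed -n '2p;5,6p'
python3 -m inch '[{"linear":[0.22,0.04,0],"rot":[0,0,0]},{"linear":[0.44,0.07,0],"rot":[0,0,0]},{"linear":[0.65,0.1,0],"rot":[0,0,0]},{"linear":[0.8,0.13,0],"rot":[0,0,0]},{"linear":[0.863,0.142,0],"rot":[0,0,0]},{"linear":[0.863,0.142,0],"rot":[0,0,0]},{"linear":[0.863,0.142,0],"rot":[0,0,0]}]'|sed -n '2p;5,6p'
python3 -m inch '[{"linear":[0,0,-0.15],"rot":[0,0,0]},{"linear":[0,0,-0.3],"rot":[0,0,0]},{"linear":[0,0,-0.45],"rot":[0,0,0]},{"linear":[0,0,-0.55],"rot":[0,0,0]},{"linear":[0,0,-0.55],"rot":[0,0,0]}]'
python3 - <<'E'
from h import *
c=calibration("wrist");np.save("w6.npy",c,allow_pickle=True);cv2.imwrite("pics/w6.png",camera("wrist"))
E
```

```text
ee_pos: [0.5091, 0.0238, 0.1237]
grip_width: 0.0411
grasp_force: 59.8
ee_pos: [0.5783, 0.0352, 0.1231]
grip_width: 0.0407
grasp_force: 59.8
ee_pos: [0.6459, 0.0464, 0.1235]
grip_width: 0.0407
grasp_force: 59.9
time_s: 28.15
ee_pos: [0.6447, 0.0463, 0.0777]
ee_rot: [[-0.993, -0.114, -0.005], [-0.114, 0.993, 0.0], [0.005, 0.001, -1.0]]
contact_force: [-0.4, 1.3, -0.8]
grip_width: 0.0408
grasp_force: 59.8
```

View pics/w6.png

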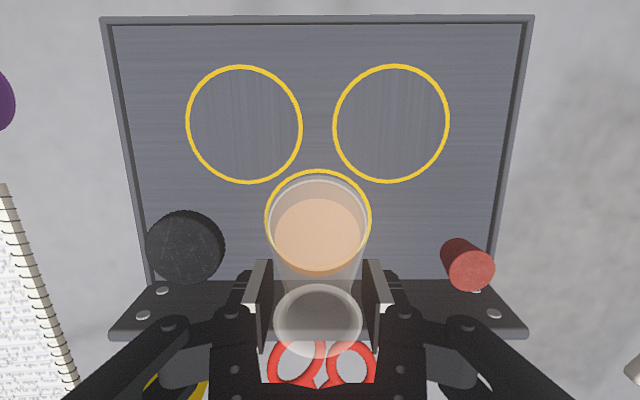

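```bash
python3 -m inch '[{"linear":[0,0,-0.08],"rot":[0,0,0]},{"linear":[0,0,-0.13],"rot":[0,0,0]},{"linear":[0,0,-0.17],"rot":[0,0,0]},{"linear":[0,0,-0.2],"rot":[0,0,0]},{"linear":[0,0,-0.2],"rot":[0,0,0]},{"linear":[0,0,-0.2],"rot":[0,0,0]}]'
python3 -m inch '[{"linear":[0,0,0],"rot":[0,0,0]},{"linear":[0,0,0],"rot":[0,0,0]},{"linear":[0,0,0],"rot":[0,0,0]},{"linear":[0,0,0],"rot":[0,0,0]},{"linear":[0,0,0],"rot":[0,0,0]},{"linear":[0,0,0],"rot":[0,0,0]},{"linear":[0,0,0],"rot":[0,0,0]},{"linear":[0,0,0],"rot":[0,0,0]}]' 100|sed -n '2p;4,6p'
python3 -m inch '[{"linear":[0,0,0.1],"rot":[0,0,0]},{"linear":[0,0,0.3],"rot":[0,0,0]},{"linear":[0,0,0.5],"rot":[0,0,0]},{"linear":[0,0,0.7],"rot":[0,0,0]}]'|sed -n '2p;4,6p'
python3 -m inch '[{"linear":[0,0,0.35],"rot":[0,0,0]},{"linear":[0,0,0.7],"rot":[0,0,0]}]'|sed -n 2p
python3 -m inch '[{"linear":[-0.222,-0.258,0],"rot":[0,0,0]},{"linear":[-0.444,-0.516,0],"rot":[0,0,0]},{"linear":[-0.667,-0.773,0],"rot":[0,0,0]}]'|sed -n 2p
python3 -m inch '[{"linear":[-0.222,-0.258,0],"rot":[0,0,0]},{"linear":[-0.444,-0.516,0],"rot":[0,0,0]},{"linear":[-0.667,-0.773,0],"rot":[0,0,0]}]'|sed -n 2p
python3 -m inch '[{"linear":[-0.222,-0.258,0],"rot":[0,0,0]},{"linear":[-0.444,-0.516,0],"rot":[0,0,0]},{"linear":[-0.667,-0.773,0],"rot":[0,0,0]}]'|sed -n 2p
python3 -m inch '[{"linear":[-0.222,-0.258,0],"rot":[0,0,0]},{"linear":[-0.444,-0.516,0],"rot":[0,0,0]},{"linear":[-0.667,-0.773,0],"rot":[0,0,0]},{"linear":[-0.667,-0.773,0],"rot":[0,0,0]},{"linear":[-0.667,-0.773,0],"rot":[0,0,0]},{"linear":[-0.667,-0.773,0],"rot":[0,0,0]}]'
python3 - <<'E'
from h import *
c=calibration("wrist");np.save("w7.npy",c,allow_pickle=True);cv2.imwrite("pics/w7.png",camera("wrist"))
t=calibration("top");cv2.imwrite("pics/t7.png",camera("top"))
a=cv2.imread("pics/t7.png")[150:300,270:470];b=cv2.imread("pics/w7.png")
v=np.vstack([cv2.resize(b,(480,300)),cv2.resize(a,(400,300),interpolation=2)[:, :]]) if 0 else np.hstack([cv2.resize(b,(400,250)),cv2.resize(a,(333,250),interpolation=2)])
cv2.imwrite("pics/v7.png",v);print(px(c,(.4328,-.2014,.058)))
E
```

```text
time_s: 28.7
ee_pos: [0.647, 0.0463, 0.0664]
ee_rot: [[-0.993, -0.114, 0.002], [-0.114, 0.993, -0.0], [-0.002, -0.0, -1.0]]
contact_force: [-2.1, 0.2, 8.1]
grip_width: 0.0404
grasp_force: 61.1
ee_pos: [0.6465, 0.0463, 0.0647]
contact_force: [-0.6, -0.8, -0.0]
grip_width: 0.0854
grasp_force: 0.0
ee_pos: [0.6465, 0.0463, 0.1219]
contact_force: [0.6, -0.1, 0.0]
grip_width: 0.0855
grasp_force: 0.0
ee_pos: [0.646, 0.0463, 0.1777]
ee_pos: [0.5927, -0.0159, 0.1779]
ee_pos: [0.5389, -0.0782, 0.1775]
ee_pos: [0.4856, -0.1401, 0.1775]
time_s: 31.12
ee_pos: [0.4335, -0.2009, 0.1773]
ee_rot: [[-0.994, -0.114, 0.001], [-0.114, 0.994, -0.0], [-0.001, -0.0, -1.0]]
contact_force: [0.4, 0.1, -0.0]
grip_width: 0.085
grasp_force: 0.0
[317.9 196.3]
```

View pics/v7.png

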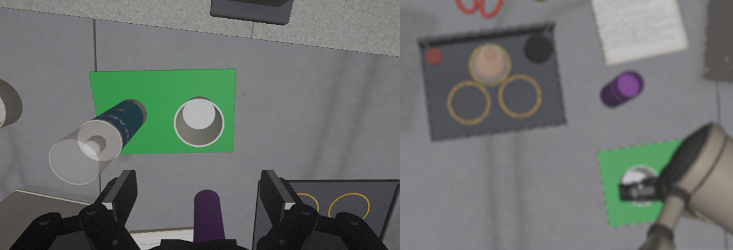

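Flask stands in the back ring and the cup is centred under the gripper, rim (318,196). I'll pick the cup up and return it, with a -20° yaw at the tray so the gripper's body keeps clear of the flask.

```bash
python3 -m inch '[{"linear":[0,0,-0.4],"rot":[0,0,0]},{"linear":[0,0,-0.8],"rot":[0,0,0]},{"linear":[0,0,-1],"rot":[0,0,0]}]'|sed -n '2p;4,6p'
python3 -m inch '[{"linear":[0,0,-0.25],"rot":[0,0,0]},{"linear":[0,0,-0.5],"rot":[0,0,0]},{"linear":[0,0,-0.75],"rot":[0,0,0]},{"linear":[0,0,-1],"rot":[0,0,0]},{"linear":[0,0,-1],"rot":[0,0,0]}]'|sed -n '2p;4,6p'
python3 -m inch '[{"linear":[0,0,-0.047],"rot":[0,0,0]},{"linear":[0,0,-0.047],"rot":[0,0,0]},{"linear":[0,0,-0.047],"rot":[0,0,0]}]'|sed -n '2p;4,6p'
python3 -m inch '[{"linear":[0,0,0],"rot":[0,0,0]},{"linear":[0,0,0],"rot":[0,0,0]},{"linear":[0,0,0],"rot":[0,0,0]},{"linear":[0,0,0],"rot":[0,0,0]},{"linear":[0,0,0],"rot":[0,0,0]},{"linear":[0,0,0],"rot":[0,0,0]},{"linear":[0,0,0],"rot":[0,0,0]},{"linear":[0,0,0],"rot":[0,0,0]},{"linear":[0,0,0],"rot":[0,0,0]},{"linear":[0,0,0],"rot":[0,0,0]}]' 50|sed -n '2p;4,6p'
python3 -m inch '[{"linear":[0,0,0.1],"rot":[0,0,0]},{"linear":[0,0,0.3],"rot":[0,0,0]},{"linear":[0,0,0.5],"rot":[0,0,0]},{"linear":[0,0,0.75],"rot":[0,0,0]},{"linear":[0,0,1],"rot":[0,0,0]}]'|sed -n '2p;4,6p'
python3 -m inch '[{"linear":[0,0,0.2],"rot":[0,0,0]},{"linear":[0,0,0.4],"rot":[0,0,0]}]'|sed -n '2p;4,6p'
python3 -m inch '[{"linear":[0.1,0.2,0],"rot":[0,0,-0.02]},{"linear":[0.2,0.4,0],"rot":[0,0,-0.04]},{"linear":[0.33,0.65,0],"rot":[0,0,-0.06]},{"linear":[0.46,0.89,0],"rot":[0,0,-0.08]}]'|sed -n '2p;6p'
python3 -m inch '[{"linear":[0.12,0.23,0],"rot":[0,0,-0.02]},{"linear":[0.23,0.45,0],"rot":[0,0,-0.04]},{"linear":[0.35,0.67,0],"rot":[0,0,-0.06]},{"linear":[0.46,0.89,0],"rot":[0,0,-0.08]}]'|sed -n '2p;6p'
python3 -m inch '[{"linear":[0.12,0.23,0],"rot":[0,0,-0.02]},{"linear":[0.23,0.45,0],"rot":[0,0,-0.04]},{"linear":[0.35,0.67,0],"rot":[0,0,-0.06]},{"linear":[0.46,0.89,0],"rot":[0,0,-0.06]}]'|sed -n '2p;6p'
python3 -m inch '[{"linear":[0.12,0.23,0],"rot":[0,0,0]},{"linear":[0.23,0.45,0],"rot":[0,0,0]},{"linear":[0.35,0.67,0],"rot":[0,0,0]},{"linear":[0.43,0.83,0],"rot":[0,0,0]},{"linear":[0.46,0.89,0],"rot":[0,0,0]},{"linear":[0.46,0.89,0],"rot":[0,0,0]},{"linear":[0.46,0.89,0],"rot":[0,0,0]}]'
```

```text
ee_pos: [0.4325, -0.1993, 0.0942]
contact_force: [-0.2, 0.1, -0.6]
grip_width: 0.0855
grasp_force: 0.0
ee_pos: [0.4319, -0.199, 0.0138]
contact_force: [-0.6, 0.3, 0.4]
grip_width: 0.0851
grasp_force: 0.0
ee_pos: [0.4339, -0.2011, 0.0139]
contact_force: [0.6, -0.3, 0.5]
grip_width: 0.0852
grasp_force: 0.0
ee_pos: [0.4338, -0.2012, 0.0144]
contact_force: [-0.3, 2.2, 8.7]
grip_width: 0.061
grasp_force: 61.7
ee_pos: [0.4328, -0.201, 0.0943]
contact_force: [0.3, 0.2, 0.1]
grip_width: 0.0613
grasp_force: 64.5
ee_pos: [0.4331, -0.2011, 0.1268]
contact_force: [0.1, 0.9, -1.5]
grip_width: 0.0607
grasp_force: 64.5
ee_pos: [0.4701, -0.1292, 0.1259]
grasp_force: 64.5
ee_pos: [0.5071, -0.0578, 0.1258]
grasp_force: 64.5
ee_pos: [0.5439, 0.0135, 0.1257]
grasp_force: 64.5
time_s: 35.13
ee_pos: [0.5799, 0.0834, 0.125]
ee_rot: [[-0.973, 0.229, -0.0], [0.229, 0.973, -0.0], [0.0, -0.0, -1.0]]
contact_force: [-0.2, -0.2, -0.2]
grip_width: 0.0609
grasp_force: 64.5
```

```bash
python3 -m inch '[{"linear":[0,0,-0.25],"rot":[0,0,0]},{"linear":[0,0,-0.5],"rot":[0,0,0]},{"linear":[0,0,-0.75],"rot":[0,0,0]},{"linear":[0,0,-1],"rot":[0,0,0]}]'|sed -n '2p;4,6p'
python3 -m inch '[{"linear":[0,0,-0.15],"rot":[0,0,0]},{"linear":[0,0,-0.25],"rot":[0,0,0]},{"linear":[0,0,-0.32],"rot":[0,0,0]},{"linear":[0,0,-0.36],"rot":[0,0,0]},{"linear":[0,0,-0.4],"rot":[0,0,0]},{"linear":[0,0,-0.4],"rot":[0,0,0]},{"linear":[0,0,-0.4],"rot":[0,0,0]},{"linear":[0,0,-0.4],"rot":[0,0,0]}]'
python3 -m inch '[{"linear":[0,0,0],"rot":[0,0,0]},{"linear":[0,0,0],"rot":[0,0,0]},{"linear":[0,0,0],"rot":[0,0,0]},{"linear":[0,0,0],"rot":[0,0,0]},{"linear":[0,0,0],"rot":[0,0,0]},{"linear":[0,0,0],"rot":[0,0,0]},{"linear":[0,0,0],"rot":[0,0,0]},{"linear":[0,0,0],"rot":[0,0,0]}]' 100|sed -n '2p;4,6p'
python3 -m inch '[{"linear":[0,0,0.1],"rot":[0,0,0]},{"linear":[0,0,0.3],"rot":[0,0,0]},{"linear":[0,0,0.6],"rot":[0,0,0]},{"linear":[0,0,1],"rot":[0,0,0]}]'|sed -n '2p;4,6p'
python3 -m inch '[{"linear":[0,0,0.5],"rot":[0,0,0]},{"linear":[0,0,1],"rot":[0,0,0]}]'|sed -n '2p;4,6p'
python3 -m inch '[{"linear":[0,0,0.44],"rot":[0,0,0.07]},{"linear":[0,0,0.44],"rot":[0,0,0.14]},{"linear":[0,0,0.44],"rot":[0,0,0.22]},{"linear":[0,0,0.44],"rot":[0,0,0.22]},{"linear":[0,0,0.44],"rot":[0,0,0.22]},{"linear":[0,0,0.44],"rot":[0,0,0.22]}]'
python3 - <<'E'
from h import *
c=calibration("wrist");np.save("w8.npy",c,allow_pickle=True);cv2.imwrite("pics/w8.png",camera("wrist"))
print(px(c,(.5799,.0837,.058)))
E
```

```text
ee_pos: [0.5799, 0.0825, 0.0445]
contact_force: [-0.3, -0.5, -0.6]
grip_width: 0.0612
grasp_force: 64.5
time_s: 36.13
ee_pos: [0.581, 0.0836, 0.0145]
ee_rot: [[-0.973, 0.229, 0.002], [0.229, 0.973, -0.0], [-0.002, 0.0, -1.0]]
contact_force: [-2.0, -1.5, 6.6]
grip_width: 0.0611
grasp_force: 64.1
ee_pos: [0.5803, 0.0838, 0.0129]
contact_force: [-0.6, -0.1, 0.3]
grip_width: 0.0854
grasp_force: 0.0
ee_pos: [0.5789, 0.0837, 0.0926]
contact_force: [1.2, -0.6, 0.6]
grip_width: 0.0852
grasp_force: 0.0
ee_pos: [0.5796, 0.0838, 0.1747]
contact_force: [1.7, -0.4, 0.1]
grip_width: 0.0853
grasp_force: 0.0
time_s: 37.8
ee_pos: [0.58, 0.0838, 0.208]
ee_rot: [[-0.994, -0.111, -0.001], [-0.111, 0.994, 0.0], [0.001, 0.0, -1.0]]
contact_force: [0.1, 0.5, 0.0]
grip_width: 0.0856
grasp_force: 0.0
[318.2 187.1]
```

View pics/w8.png

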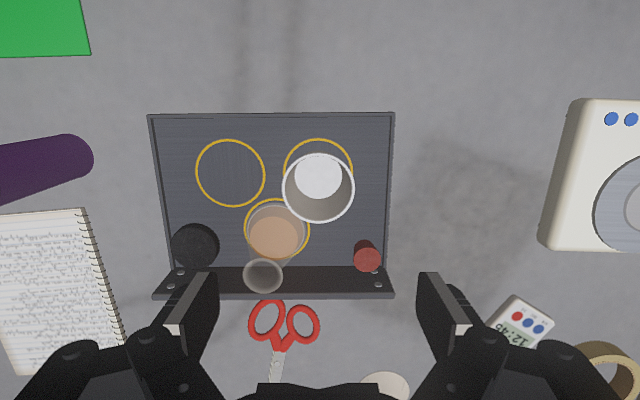

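The cup stands where it stood: rim (318,187), the same as before. The picture allowance is used up, so now the can.

```bash
python3 -m inch '[{"linear":[-0.167,-0.48,0],"rot":[0,0,0]},{"linear":[-0.334,-0.962,0],"rot":[0,0,0]}]'|sed -n 2p
python3 -m inch '[{"linear":[-0.167,-0.48,0],"rot":[0,0,0]},{"linear":[-0.334,-0.962,0],"rot":[0,0,0]}]'|sed -n 2p
python3 -m inch '[{"linear":[-0.167,-0.48,0],"rot":[0,0,0]},{"linear":[-0.334,-0.962,0],"rot":[0,0,0]}]'|sed -n 2p
python3 -m inch '[{"linear":[-0.167,-0.48,0],"rot":[0,0,0]},{"linear":[-0.334,-0.962,0],"rot":[0,0,0]}]'|sed -n 2p
python3 -m inch '[{"linear":[-0.167,-0.48,0],"rot":[0,0,0]},{"linear":[-0.334,-0.962,0],"rot":[0,0,0]},{"linear":[-0.334,-0.962,0],"rot":[0,0,0]},{"linear":[-0.334,-0.962,0],"rot":[0,0,0]},{"linear":[-0.334,-0.962,0],"rot":[0,0,0]}]'|sed -n '2,3p'
python3 -m inch '[{"linear":[0,0,-0.2],"rot":[0,0,0]},{"linear":[0,0,-0.4],"rot":[0,0,0]},{"linear":[0,0,-0.6],"rot":[0,0,0]},{"linear":[0,0,-0.8],"rot":[0,0,0]}]'|sed -n '2p;4,6p'
python3 -m inch '[{"linear":[0,0,-0.2],"rot":[0,0,0]},{"linear":[0,0,-0.4],"rot":[0,0,0]},{"linear":[0,0,-0.6],"rot":[0,0,0]},{"linear":[0,0,-0.8],"rot":[0,0,0]},{"linear":[0,0,-0.8],"rot":[0,0,0]},{"linear":[0,0,-0.8],"rot":[0,0,0]}]'|sed -n '2p;4,6p'
python3 -m inch '[{"linear":[0,0,0],"rot":[0,0,0]},{"linear":[0,0,0],"rot":[0,0,0]},{"linear":[0,0,0],"rot":[0,0,0]},{"linear":[0,0,0],"rot":[0,0,0]},{"linear":[0,0,0],"rot":[0,0,0]},{"linear":[0,0,0],"rot":[0,0,0]},{"linear":[0,0,0],"rot":[0,0,0]},{"linear":[0,0,0],"rot":[0,0,0]},{"linear":[0,0,0],"rot":[0,0,0]},{"linear":[0,0,0],"rot":[0,0,0]},{"linear":[0,0,0],"rot":[0,0,0]},{"linear":[0,0,0],"rot":[0,0,0]}]' 40
```

```text
ee_pos: [0.5533, 0.0075, 0.2074]
ee_pos: [0.5259, -0.0713, 0.2078]
ee_pos: [0.4991, -0.1486, 0.208]
ee_pos: [0.4723, -0.2257, 0.208]
ee_pos: [0.4465, -0.3007, 0.2078]
ee_rot: [[-0.994, -0.112, -0.001], [-0.112, 0.994, 0.001], [0.0, 0.001, -1.0]]
ee_pos: [0.4475, -0.2992, 0.1436]
contact_force: [0.0, -1.1, -0.6]
grip_width: 0.0854
grasp_force: 0.0
ee_pos: [0.447, -0.2994, 0.0799]
contact_force: [0.5, 0.6, 0.8]
grip_width: 0.0853
grasp_force: 0.0
time_s: 40.77
ee_pos: [0.4472, -0.3011, 0.0814]
ee_rot: [[-0.993, -0.114, 0.002], [-0.114, 0.993, -0.001], [-0.001, -0.001, -1.0]]
contact_force: [0.3, 1.5, 5.9]
grip_width: 0.044
grasp_force: 60.6
```

```bash
python3 -m inch '[{"linear":[0,0,0.1],"rot":[0,0,0]},{"linear":[0,0,0.3],"rot":[0,0,0]},{"linear":[0,0,0.5],"rot":[0,0,0]},{"linear":[0,0,0.7],"rot":[0,0,0]},{"linear":[0,0,0.9],"rot":[0,0,0]}]'|sed -n '2p;4,6p'
python3 -m inch '[{"linear":[0,0.15,0],"rot":[0,0,0]},{"linear":[0,0.4,0],"rot":[0,0,0]},{"linear":[0,0.7,0],"rot":[0,0,0]},{"linear":[0,1,0],"rot":[0,0,0]}]'|sed -n '2p;6p'
python3 -m inch '[{"linear":[0,0.25,0],"rot":[0,0,0]},{"linear":[0,0.5,0],"rot":[0,0,0]},{"linear":[0,0.7,0],"rot":[0,0,0]},{"linear":[0,0.9,0],"rot":[0,0,0]}]'|sed -n '2p;6p'
python3 -m inch '[{"linear":[0.1,0.1,0],"rot":[0,0,0]},{"linear":[0.3,0.3,0],"rot":[0,0,0]},{"linear":[0.5,0.5,0],"rot":[0,0,0]},{"linear":[0.7,0.7,0],"rot":[0,0,0]},{"linear":[0.9,0.9,0],"rot":[0,0,0]}]'|sed -n '2p;6p'
python3 -m inch '[{"linear":[0.2,0.2,0],"rot":[0,0,0]},{"linear":[0.4,0.4,0],"rot":[0,0,0]},{"linear":[0.6,0.6,0],"rot":[0,0,0]},{"linear":[0.75,0.75,0],"rot":[0,0,0]},{"linear":[0.85,0.85,0],"rot":[0,0,0]},{"linear":[0.9,0.9,0],"rot":[0,0,0]},{"linear":[0.9,0.9,0],"rot":[0,0,0]},{"linear":[0.9,0.9,0],"rot":[0,0,0]}]'|sed -n '2p;6p'
python3 -m inch '[{"linear":[0,0,-0.2],"rot":[0,0,0]},{"linear":[0,0,-0.4],"rot":[0,0,0]},{"linear":[0,0,-0.6],"rot":[0,0,0]},{"linear":[0,0,-0.75],"rot":[0,0,0]},{"linear":[0,0,-0.82],"rot":[0,0,0]},{"linear":[0,0,-0.86],"rot":[0,0,0]},{"linear":[0,0,-0.88],"rot":[0,0,0]},{"linear":[0,0,-0.9],"rot":[0,0,0]},{"linear":[0,0,-0.9],"rot":[0,0,0]},{"linear":[0,0,-0.9],"rot":[0,0,0]}]'
python3 -m inch '[{"linear":[0,0,0],"rot":[0,0,0]},{"linear":[0,0,0],"rot":[0,0,0]},{"linear":[0,0,0],"rot":[0,0,0]},{"linear":[0,0,0],"rot":[0,0,0]},{"linear":[0,0,0],"rot":[0,0,0]},{"linear":[0,0,0],"rot":[0,0,0]},{"linear":[0,0,0],"rot":[0,0,0]},{"linear":[0,0,0],"rot":[0,0,0]}]' 100|sed -n '2p;4,6p'
python3 -m inch '[{"linear":[0,0,0.1],"rot":[0,0,0]},{"linear":[0,0,0.3],"rot":[0,0,0]},{"linear":[0,0,0.6],"rot":[0,0,0]},{"linear":[0,0,0.9],"rot":[0,0,0]}]'|sed -n '2p;4,6p'
python3 -m inch '[{"linear":[0,0,0.5],"rot":[0,0,0]},{"linear":[0,0,1],"rot":[0,0,0]},{"linear":[0,0,1],"rot":[0,0,0]}]'|sed -n '2p;4,6p'
```

```text
ee_pos: [0.4465, -0.301, 0.1533]
contact_force: [-0.5, -0.8, -1.7]
grip_width: 0.0445
grasp_force: 61.3
ee_pos: [0.4459, -0.2194, 0.1515]
grasp_force: 61.4
ee_pos: [0.4459, -0.147, 0.1516]
grasp_force: 61.4
ee_pos: [0.5195, -0.0759, 0.1518]
grasp_force: 61.4
ee_pos: [0.5903, -0.0053, 0.1518]
grasp_force: 61.4
time_s: 43.77
ee_pos: [0.5913, -0.0053, 0.0814]
ee_rot: [[-0.993, -0.114, 0.002], [-0.114, 0.993, -0.0], [-0.002, -0.001, -1.0]]
contact_force: [-0.2, -0.3, 3.2]
grip_width: 0.0442
grasp_force: 61.3
ee_pos: [0.5907, -0.005, 0.0801]
contact_force: [0.7, -0.0, -0.5]
grip_width: 0.0852
grasp_force: 0.0
ee_pos: [0.5903, -0.005, 0.1531]
contact_force: [0.2, -0.5, -0.1]
grip_width: 0.0854
grasp_force: 0.0
ee_pos: [0.5941, -0.0054, 0.2417]
contact_force: [0.1, -1.0, 1.3]
grip_width: 0.0858
grasp_force: 0.0
```

```bash
python3 -m inch '[{"linear":[-0.5,0,0],"rot":[0,0,0]},{"linear":[-1,0,0],"rot":[0,0,0]}]'|sed -n 2p
python3 -m inch '[{"linear":[-0.5,0,0],"rot":[0,0,0]},{"linear":[-1,0,0],"rot":[0,0,0]},{"linear":[-1,0,0],"rot":[0,0,0]},{"linear":[-1,0,0],"rot":[0,0,0]}]'|sed -n 2p
python3 - <<'E'
from h import *
for n,B in(("scene",{"cup":(288,192,320,228),"can":(320,190,346,240),"stopper":(295,180,308,194),"lid":(345,200,367,221),"timer":(253,141,278,162)}),("top",{"cup":(296,194,324,226),"can":(329,188,358,222),"stopper":(283,176,297,191),"lid":(342,168,364,190),"timer":(210,147,238,173)})):
    a=cv2.imread(f"pics/{n}0.png");b=camera(n);cv2.imwrite(f"pics/{n}_end.png",b)
    for k,(x0,y0,x1,y1) in B.items():
        W=cv2.createHanningWindow((x1-x0,y1-y0),cv2.CV_32F)
        g=lambda i:cv2.cvtColor(i[y0:y1,x0:x1],6).astype(np.float32)
        s,r=cv2.phaseCorrelate(g(a),g(b),W);print(n,k,np.round(s,2),round(r,2),"absdiff",np.abs(g(a)-g(b)).mean().round(1))
print(state()["time_s"])
E
```

```text
ee_pos: [0.5107, -0.0052, 0.232]
ee_pos: [0.4293, -0.0048, 0.2331]
scene cup [-0.4  -0.33] 0.55 absdiff 37.8
scene can [0.68 0.33] 0.59 absdiff 21.9
scene stopper [0.69 0.3 ] 0.66 absdiff 51.9
scene lid [-0.13  0.19] 1.07 absdiff 3.7
scene timer [ 0.52 -0.17] 0.77 absdiff 32.9
top cup [-0.09 -0.24] 0.95 absdiff 3.5
top can [ 0.36 -0.14] 0.86 absdiff 1.9
top stopper [0.41 0.52] 1.05 absdiff 1.3
top lid [-0.07  0.02] 0.98 absdiff 1.3
top timer [-0.07  0.57] 0.96 absdiff 1.4
45.6167
```

```bash
python3 -c "
from plant import *
print(sign_off())"
```

```text
the job is handed in; nothing more can be done
None
```

I handed the job in at about 46 s of the 131 s allowed: the beaker is in the middle of the pan, the flask in the back ring, and the cup and can are back on their places. The last top-camera comparison put both within about 1 mm of the start and the stopper, lid and timer unmoved within its noise. I made it from pixel shifts, as I had no views left to look at the can's final placing.

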